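# Find the rattling tin and show it to the camera

### The arm

A 6-joint arm with a two-finger parallel gripper is mounted at the origin on the work surface. World frame = base frame: x ahead of the robot, y to its left, z up, the work surface at z = 0. Lengths are in m, angles in rad, forces in N, time in s.
With the tool pointing down it reaches from about 0.225 to 0.875 m from the base axis. Payload 3.4 kg.
Tool frame: the origin (TCP) lies midway between the tips of the shut fingers; the grasp point (between the pads) lies 19 mm behind it (manip.grip_point_offset is the distance from the TCP to the grasp point, in m); x points along the fingers, y is the direction in which the jaws open and shut, and the axes are right-handed (so a half turn about x gives the same grasp; the last joint's range is limited). The gripper opens to 85 mm and grips with 20 to 120 N. Pads are 22 mm wide; open, the fingers measure 114 mm over their backs; the gripper's body (76 mm by 85 mm) begins 54 mm behind the grasp point. The pads swing forward as they close: fully open they stand 13 mm farther back than shut.
Start: joints at [1.149, 0.276, 1.505, -0, 1.361, -0.121], TCP at [0.17, 0.549, 0.231] pointing down, gripper open.
Joint ranges: [-2.89, 2.89], [-0.75, 2.08], [0.22, 2.7], [-1.18, 4.32], [0.11, 2.71], [-2.7, 2.7]. Speed limits (rad/s): [2.57, 2.57, 3.14, 3.14, 3.14, 3.14].

### API

Orientations are given as a unit quaternion [w, x, y, z].
In Python, from rig import manip gives the robot as it stands.
- The arm moves only by the shell command python3 -m crank 'ROWS' [FORCE]. ROWS is a JSON object of lists of equal length, an entry for each row: "grip": the opening, from 0 (shut) to 1 (fully open); "slide": the shift along the world's x, y, z in cm, a list of three; "roll": the turn about the world's z in degrees. In form: {"grip": [grip, ...], "slide": [[dx, dy, dz], ...], "roll": [roll, ...]}. A call has 1 to 20 rows; each row is the pose to reach, as a shift and turn from the pose commanded when the call began; what a row does not reach only later rows make up. A row lasts 1/10 s, in which the tool goes at most 50 mm and 8.59 degrees, less where a joint would pass 70% of its speed; a pose out of reach is approached as far as the arm can. A call with a gripper value outside its range is refused whole. The fingers move at their own pace and stop on an object; FORCE is the grip in N (left out, the last holds). Time passes only in rows, so rows that repeat a pose let the fingers close. It gives the time, the measured TCP pose, the force and the opening at its end, in the units of the state.
- manip.get_state(): the state, without advancing time (a new reading comes with each control period).
- manip.get_image(name): name is "scene" or "top"; returns a dict with "frame" (480x640x3 uint8, red, green, blue), "K" (3x3 intrinsics, pixels), "R" (3x3) and "t" (3): a world point X has camera coordinates R X + t. Camera axes: x right, y down, z forward; pixel columns grow to the right and rows downward; lengths in m; the calibration is good to about 2 mm. A picture is of the moment at which its call begins. There is no depth.
- manip.sign_off(): hands the job in, once; it reports no verdict.
The state is a dict: "clock": time; "qpos": joint angles; "qd": joint speeds; "effort": joint torques, N m; "position": TCP position; "ee_rot": TCP orientation; "contact_force": force on the tool from outside, world axes, zero at the start; "moment": the same for the moment, N m; "width": finger opening in m.
Only numpy, scipy, OpenCV 4.12 (cv2) and the standard library are available. Lean on these libraries where they do the work, as an engineer would, in place of code of your own. Each camera call takes 0.05 s, during which the arm holds its last target. There are 200 camera calls.

### The job

One of the three sealed tins in the black three-pocket tray has a loose part inside. Check all three, blue lid first, then white, then yellow: lift each clear of the tray, shake it briskly to and fro, and set it back upright in its own pocket (the last one checked may stay in hand if it is the one). Then hold the tin that rattles up in front of the inspection camera, upright and still, level with the lens and centred above the white ring, and finish while still holding it there, with the other two left standing in their own pockets, the camera not bumped, no tin tipped over and the rest of the bench undisturbed.

Things in the scene. Friction and masses are not known exactly. Their poses are not given: they have to be found in the camera images.
- tin_blue: Sealed aluminium tin, blue lid, body 108 mm across and 54 mm high, on top a 28 mm square grip 34 mm high (its sides along x, y). 0.43 to 0.6 kg. Origin: centre of underside, z up. Underside starts 4 mm above the bench. The tins differ only in lid colour and slightly in weight, which tells nothing. Any one of them may be the one that rattles; exactly one does.
- tin_white: Sealed aluminium tin, white lid, body 108 mm across and 54 mm high, on top a 28 mm square grip 34 mm high (its sides along x, y). 0.43 to 0.6 kg. Origin: centre of underside, z up. Underside starts 4 mm above the bench. In the rattling tin a 0.3 kg steel ball rolls freely, 58 mm from wall to wall; after a brisk stroke it lies off centre, about 0.08 N m at the wrist.
- tin_yellow: Sealed aluminium tin, yellow lid, body 108 mm across and 54 mm high, on top a 28 mm square grip 34 mm high (its sides along x, y). 0.43 to 0.6 kg. Origin: centre of underside, z up. Underside starts 4 mm above the bench. In the two good tins the same steel weight is held fast, so the weight stays central (no change of moment at the wrist after strokes this way and that).
- tray: Black fixed tray, 144 mm (x) by 434 mm (y), floor 4 mm thick, with ribs 12 mm high around three square pockets of 120 mm; pocket centres on its y axis at y = -145, 0 and +145 mm. One tin stands in the middle of each pocket. Origin: centre of its underside, on the bench.
- spot (a point): Point in mid-air level with the inspection camera lens, 140 mm above the bench, straight above the white ring (68 mm across) on the 90 mm black base plate. The middle of the shown tin (27 mm above its underside) belongs here. The lens front is 111 mm beyond it along its +x; the camera head, 60 mm wide, reaches up to 165 mm.
- camera: The fixed inspection camera with its base plate. Origin: under the centre of the white ring, on the bench; +x points from the ring to the camera post.
- cleaner: White bottle with red cap, 44 mm across, 120 mm high; bystander. Origin: centre of its underside.
- driver: Screwdriver with orange handle lying on the bench; bystander. Origin: on its underside.
- tape: Bare roll core, light brown, 84 mm across, 24 mm high, lying flat; bystander. Origin: centre of its underside.
- lens_tray: Grey compartment tray 200 by 160 by 22 mm with round metal lens rings; bystander. Origin: centre of its underside.
There are look-alikes about, which are no part of the job. What is shaped like the tin_blue but orange or turquoise is not meant.

How it is judged:
On the way, in this order (a step that is already met when the one before it is completed fails the run):
1. the blue-lidded tin, gripped and lifted clear, makes a brisk stroke (height (world z) of tin_blue above 0.02 m and linear speed of tin_blue above 0.15 m/s and contact force between the fingers and tin_blue above 1 N), for 0.02 s.
2. the lifted blue tin checks (turns round) (height (world z) of tin_blue above 0.02 m and linear speed of tin_blue below 0.06 m/s and contact force between the fingers and tin_blue above 1 N).
3. the lifted blue tin makes another brisk stroke (all of step 1), for 0.02 s.
4. the white-lidded tin, gripped and lifted clear, makes a brisk stroke (height (world z) of tin_white above 0.02 m and linear speed of tin_white above 0.15 m/s and contact force between the fingers and tin_white above 1 N), for 0.02 s.
5. the lifted white tin checks (turns round) (height (world z) of tin_white above 0.02 m and linear speed of tin_white below 0.06 m/s and contact force between the fingers and tin_white above 1 N).
6. the lifted white tin makes another brisk stroke (all of step 4), for 0.02 s.
7. the yellow-lidded tin, gripped and lifted clear, makes a brisk stroke (height (world z) of tin_yellow above 0.02 m and linear speed of tin_yellow above 0.15 m/s and contact force between the fingers and tin_yellow above 1 N), for 0.02 s.
8. the lifted yellow tin checks (turns round) (height (world z) of tin_yellow above 0.02 m and linear speed of tin_yellow below 0.06 m/s and contact force between the fingers and tin_yellow above 1 N).
9. the lifted yellow tin makes another brisk stroke (all of step 7), for 0.02 s.
At the end, for the whole second after the job is handed in: The rattling tin is held by the fingers, upright within 0.2 rad, still (under 0.03 m/s), within 30 mm sideways of the spot, underside 85 to 145 mm above the bench, not touching the camera; the other two stand upright within 25 mm of their start, not touched by the fingers (((distance between tin_blue and content_a_center below 0.05 m and horizontal distance between tin_blue and spot below 0.03 m and height (world z) of tin_blue between 0.085 and 0.145 m and angle between tin_blue's own z axis and vertical below 0.2 rad and linear speed of each of tin_blue, tin_white, tin_yellow below 0.03 m/s and contact force between the fingers and tin_blue above 2 N and contact force between tin_blue and camera below 0.3 N and distance of each of tin_white, tin_yellow from where it was at the start of the episode below 0.025 m and angle between each of tin_white, tin_yellow's own z axis and vertical below 0.1 rad and contact force between the fingers and tin_white below 0.3 N and contact force between the fingers and tin_yellow below 0.3 N) or (distance between tin_white and content_a_center below 0.05 m and horizontal distance between tin_white and spot below 0.03 m and height (world z) of tin_white between 0.085 and 0.145 m and angle between tin_white's own z axis and vertical below 0.2 rad and linear speed of each of tin_white, tin_blue, tin_yellow below 0.03 m/s and contact force between the fingers and tin_white above 2 N and contact force between tin_white and camera below 0.3 N and distance of each of tin_blue, tin_yellow from where it was at the start of the episode below 0.025 m and angle between each of tin_blue, tin_yellow's own z axis and vertical below 0.1 rad and contact force between the fingers and tin_blue below 0.3 N and contact force between the fingers and tin_yellow below 0.3 N) or (distance between tin_yellow and content_a_center below 0.05 m and horizontal distance between tin_yellow and spot below 0.03 m and height (world z) of tin_yellow between 0.085 and 0.145 m and angle between tin_yellow's own z axis and vertical below 0.2 rad and linear speed of each of tin_yellow, tin_blue, tin_white below 0.03 m/s and contact force between the fingers and tin_yellow above 2 N and contact force between tin_yellow and camera below 0.3 N and distance of each of tin_blue, tin_white from where it was at the start of the episode below 0.025 m and angle between each of tin_blue, tin_white's own z axis and vertical below 0.1 rad and contact force between the fingers and tin_blue below 0.3 N and contact force between the fingers and tin_white below 0.3 N))); the arm keeps its last pose, push and grip.
It fails at once if a bystander on the bench (bottle, screwdriver, tape, lens tray) is pushed more than 30 mm (distance of any of cleaner, driver, tape, lens_tray from where it was at the start of the episode above 0.03 m).
It fails at once if a tin is tipped over (more than about 45 degrees) (angle between any of tin_blue, tin_white, tin_yellow's own z axis and vertical above 0.8 rad).
It fails at once if the camera is struck with more than 10 N (contact force between any of the arm, tin_blue, tin_white, tin_yellow and camera above 10 N).
It also fails if it takes over 72 s, if anything falls off the work surface, if the arm or the gripper's body presses on something with over 40 N, if the wrist force passes 120 N, or if a joint passes its speed limit or range.

## Working session

There is one attempt and no reset: what is moved stays moved. The work goes in short steps, Python scripts to look and compute and a shell command to move; the robot and the scene stay as the last step left them, time stands still between calls to the robot, and variables do not carry over. Pictures are saved under pics/ and viewed, on a budget of 10 in all, crops included, one or two more only if the job needs it, and the job is handed in when it is done.

```bash
mkdir -p pics; python3 - <<'E'
from rig import manip
import cv2,numpy as np
s=manip.get_state();print({k:np.round(v,3).tolist() for k,v in s.items()},manip.grip_point_offset)
for n in("top","scene"):
    d=manip.get_image(n);cv2.imwrite(f"pics/{n}0.png",d["frame"][:,:,::-1]);np.savez(n+"0.npz",**d);print(n,np.round(d["K"],1).tolist(),np.round(d["R"],3).tolist(),np.round(d["t"],3).tolist())
E
```

```text
{'clock': 0.0, 'qpos': [1.149, 0.277, 1.506, 0.0, 1.361, -0.121], 'qd': [0.0, -0.001, 0.001, -0.001, 0.002, -0.001], 'effort': [0.002, -41.679, -24.58, 0.0, 0.011, 0.0], 'position': [0.17, 0.549, 0.23], 'ee_rot': [0.699, 0.105, 0.699, -0.107], 'contact_force': [0.215, -0.891, 0.6], 'moment': [0.021, 0.015, -0.018], 'width': 0.085} 0.0187
top [[453.7, 0.0, 318.2], [0.0, 453.7, 241.4], [0.0, 0.0, 1.0]] [[0.02, -1.0, -0.017], [-0.991, -0.018, -0.13], [0.129, 0.019, -0.991]] [-0.067, 0.539, 1.298]
scene [[473.5, 0.0, 323.7], [0.0, 473.5, 241.1], [0.0, 0.0, 1.0]] [[0.704, 0.711, 0.007], [0.513, -0.501, -0.697], [-0.492, 0.494, -0.717]] [-0.342, -0.227, 1.493]
```

View pics/top0.png

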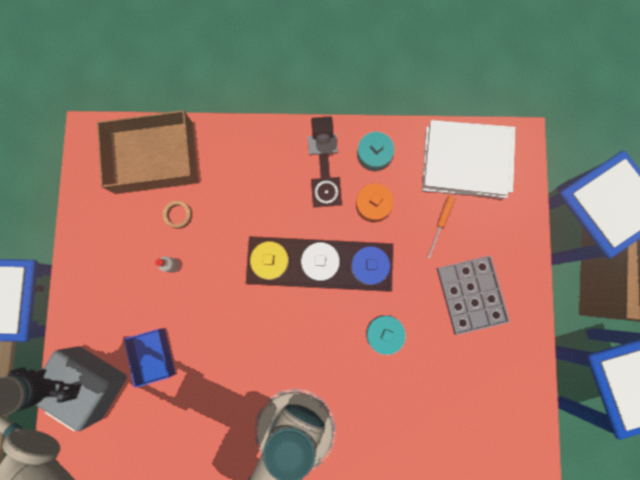

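View pics/scene0.png

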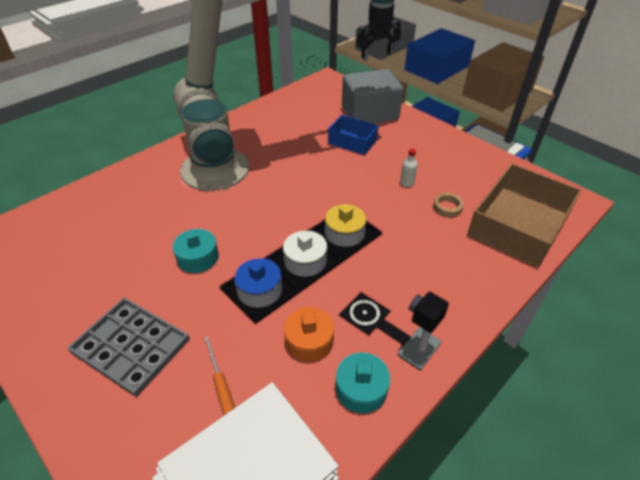

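Top view: tins in the black tray are yellow (269,261), white (320,262) and blue (371,266). The white ring is at (326,192) with the camera post behind it at (323,140). The look-alikes are orange (375,202) and turquoise (376,150) and (386,335); none of them stands in the tray, so they are not meant.

```bash
cat > h.py <<'E'
import numpy as np,cv2
def ray(d,uv,z):
    K,R,t=d["K"],d["R"],d["t"]; c=-R.T@t
    v=R.T@np.linalg.inv(K)@np.array([uv[0],uv[1],1.]); return c+v*(z-c[2])/v[2]
def blob(m,near,amin=30):
    n,l,s,c=cv2.connectedComponentsWithStats(m.astype(np.uint8))
    k=min([i for i in range(1,n) if s[i,4]>=amin],key=lambda i:np.hypot(*(c[i]-near)))
    return (l==k).astype(np.uint8),s[k],c[k]
def lids(f):
    h=cv2.cvtColor(f,cv2.COLOR_RGB2HSV).astype(int);H,S,V=h[...,0],h[...,1],h[...,2]
    return dict(blue=(H>105)&(H<130)&(S>130)&(V>60),white=(S<45)&(V>165),yellow=(H>20)&(H<34)&(S>120)&(V>90))
E
python3 - <<'E'
from h import *
near=dict(top=dict(blue=(371,266),white=(320,262),yellow=(269,261)),scene=dict(blue=(258,276),white=(305,246),yellow=(345,220)))
for n in("top","scene"):
    d=dict(np.load(n+"0.npz"));f=d["frame"];M=lids(f)
    for k in M:
        m,s,c=blob(M[k],near[n][k]);cn=max(cv2.findContours(m,0,1)[0],key=cv2.contourArea)
        e=cv2.fitEllipse(cv2.convexHull(cn)) ;print(n,k,s.tolist(),np.round(e,1) if 0 else [np.round(x,1).tolist() for x in e],np.round(ray(d,e[0],.058),4))
    g=cv2.cvtColor(f,cv2.COLOR_RGB2GRAY)
    dark=(f.max(2)<60)
    m,s,c=blob(cv2.morphologyEx(dark.astype(np.uint8),cv2.MORPH_CLOSE,np.ones((5,5))),(320,264) if n=="top" else (290,260),300)
    if n=="top":
        full=cv2.convexHull(max(cv2.findContours(m,0,1)[0],key=cv2.contourArea));r=cv2.minAreaRect(full);p=np.array([ray(d,q,.012) for q in cv2.boxPoints(r)])
        print("tray",r,np.round(p,4).tolist(),p.mean(0),[np.linalg.norm(p[i]-p[i-1]) for i in range(4)])
    hs=cv2.cvtColor(f,cv2.COLOR_RGB2HSV)
    q=(326,192) if n=="top" else (365,313)
    m,s,c=blob((hs[...,1]<70)&(hs[...,2]>120),q,10);cn=max(cv2.findContours(m,0,1)[0],key=cv2.contourArea);e=cv2.fitEllipse(cn)
    print(n,"ring",s.tolist(),e,ray(d,e[0],.004))
d=dict(np.load("top0.npz"));print("post",ray(d,(324,155),.0))
f=d["frame"][:,:,::-1]
a=cv2.resize(f[232:296,240:400],None,fx=5,fy=5,interpolation=2)
b=cv2.resize(f[112:212,296:396],None,fx=2.7,fy=2.7,interpolation=2)
o=np.zeros((595,800,3),np.uint8);o[:320]=a;o[322:322+270,:270]=b
d2=dict(np.load("scene0.npz"))["frame"][:,:,::-1];c=cv2.resize(d2[195:325,220:390],None,fx=2.05,fy=2.05,interpolation=2);o[322:322+c.shape[0],300:300+c.shape[1]]=c
cv2.imwrite("pics/crop1.png",o)
E
```

```text
top blue [353, 247, 36, 37, 1009] [[370.5, 265.0], [35.7, 36.4], 137.0] [ 0.4723 -0.2081  0.058 ]
top white [301, 243, 38, 37, 1123] [[319.9, 261.0], [37.5, 37.8], 96.6] [ 0.4809 -0.0631  0.058 ]
top yellow [250, 241, 39, 38, 1144] [[268.7, 259.9], [37.7, 38.4], 64.1] [0.4812 0.0841 0.058 ]
tray ((99.89999389648438, 395.20001220703125), (22.360679626464844, 57.6905517578125), 26.56505012512207) [[0.0261, 0.6254, 0.012], [0.1717, 0.5627, 0.012], [0.1449, 0.502, 0.012], [0.0001, 0.5653, 0.012]] [0.0857095  0.56388286 0.012     ] [np.float64(0.06549282148559232), np.float64(0.15853127851024604), np.float64(0.06638017550037814), np.float64(0.15797513544641592)]
top ring [314, 180, 25, 24, 232] ((326.02886962890625, 191.4962921142578), (22.838260650634766, 23.553747177124023), 91.25320434570312) [ 0.69837391 -0.07680951  0.004     ]
scene blue [234, 258, 48, 36, 1278] [[257.9, 275.8], [34.5, 47.4], 74.6] [ 0.4763 -0.2092  0.058 ]
scene white [284, 231, 42, 31, 912] [[304.7, 246.3], [30.9, 42.4], 87.1] [ 0.4833 -0.0649  0.058 ]
scene yellow [325, 205, 41, 29, 886] [[345.2, 219.0], [27.9, 40.1], 92.7] [0.4854 0.0798 0.058 ]
scene ring [350, 300, 30, 25, 238] ((364.3576965332031, 312.129150390625), (23.951982498168945, 29.47532081604004), 98.54483032226562) [ 0.69817085 -0.07630107  0.004     ]
post [ 0.81462835 -0.06845897  0.        ]
```

View pics/crop1.png

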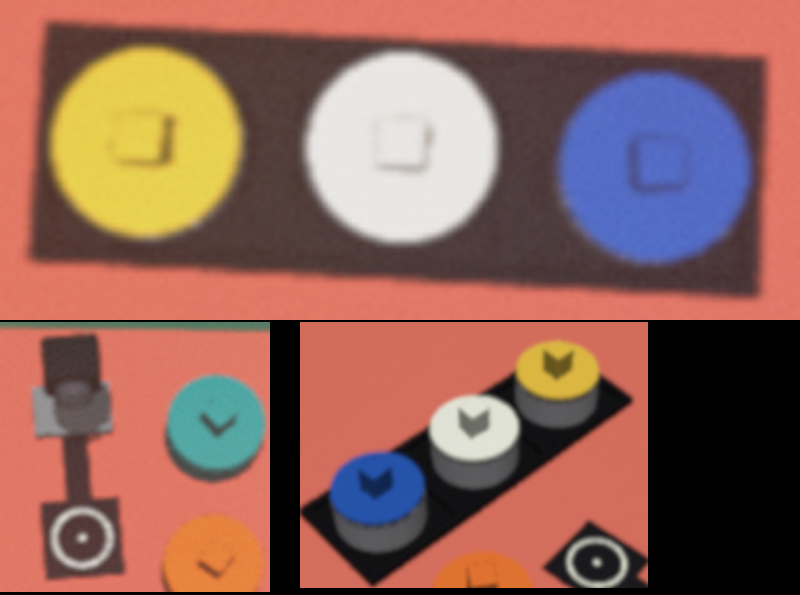

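The crop confirms the order yellow, white, blue in the tray, with each grip square roughly aligned to the tray (about 3° of tilt). The camera base is at the lower left. Next I'll get the tray corners, axis angles and jaw direction.

```bash
python3 - <<'E'
from h import *
from rig import manip
from scipy.spatial.transform import Rotation as Ro
d=dict(np.load("top0.npz"));f=d["frame"]
near=dict(blue=(371,266),white=(320,262),yellow=(269,261))
# refine tray by mask: dark within window + lids hull
w=np.zeros((480,640),np.uint8);w[225:300,235:405]=1
hs=cv2.cvtColor(f,cv2.COLOR_RGB2HSV);m=((hs[...,2]<140)|(hs[...,1]<100)|((hs[...,0]>15)&(hs[...,0]<170)))&(w>0)
m,s,c=blob(cv2.morphologyEx(m.astype(np.uint8),cv2.MORPH_OPEN,np.ones((3,3))),(320,264),500)
cn=max(cv2.findContours(m,0,1)[0],key=cv2.contourArea);r=cv2.minAreaRect(cn)
q=cv2.approxPolyDP(cv2.convexHull(cn),8,True)[:,0]
for Q in(cv2.boxPoints(r),q):
    p=np.array([ray(d,x,.012) for x in Q]);e=np.diff(np.vstack([p,p[:1]]),axis=0)
    print(Q.tolist(),np.round(p.mean(0),4),np.round(np.linalg.norm(e,axis=1),3),np.round(np.degrees(np.arctan2(e[:,1],e[:,0])),1))
s=manip.get_state();R=Ro.from_quat(s["ee_rot"],scalar_first=True).as_matrix();print(np.round(R,3),"jaw yaw",np.degrees(np.arctan2(R[1,1],R[0,1])))
E
```

```text
[[245.67584228515625, 283.4837951660156], [248.0399169921875, 236.20199584960938], [393.32672119140625, 243.46633911132812], [390.962646484375, 290.7481384277344]] [ 0.478  -0.0606  0.012 ] [0.141 0.435 0.14  0.429] [ -0.5 -91.9 177.1  88.3]
[[249, 238], [392, 244], [391, 290], [247, 283]] [ 0.4772 -0.0614  0.012 ] [0.428 0.136 0.425 0.134] [-91.4 178.7  88.4  -0.2]
[[-0.001  0.296  0.955]
 [-0.002  0.955 -0.296]
 [-1.    -0.002 -0.   ]] jaw yaw 72.76412350894022
```

```bash
python3 -m crank '{"grip":[1,1,1,1,1,1,1,1,1,1,1,1,1,1,1,1,1,1,1,1],"slide":[[30.5,-75.7,-5],[30.5,-75.7,-5],[30.5,-75.7,-5],[30.5,-75.7,-5],[30.5,-75.7,-5],[30.5,-75.7,-5],[30.5,-75.7,-5],[30.5,-75.7,-5],[30.5,-75.7,-5],[30.5,-75.7,-5],[30.5,-75.7,-5],[30.5,-75.7,-5],[30.5,-75.7,-5],[30.5,-75.7,-5],[30.5,-75.7,-5],[30.5,-75.7,-5],[30.5,-75.7,-5],[30.5,-75.7,-5],[30.5,-75.7,-5],[30.5,-75.7,-5]],"roll":[2,4,6,8,10,12,14,15.4,15.4,15.4,15.4,15.4,15.4,15.4,15.4,15.4,15.4,15.4,15.4,15.4]}' 80
python3 - <<'E'
from rig import manip
import cv2,numpy as np
from h import ray
d=manip.get_image("scene");d2=manip.get_image("top")
o=np.vstack([cv2.resize(x["frame"][a:b,c:e,::-1],(400,300),interpolation=2) for x,a,b,c,e in((d,180,330,180,380),(d2,220,310,300,420))])
cv2.imwrite("pics/c2.png",o);print(manip.get_state()["position"],manip.get_state()["qpos"])
E
```

```text
clock: 2.1
position: [0.4745, -0.206, 0.1812]
ee_rot: [0.707, 0.011, 0.707, -0.01]
contact_force: [0.3, -0.1, 0.3]
width: 0.0853
[ 0.47485025 -0.20614557  0.18159164] [-5.44301946e-01  2.24419711e-01  1.70569770e+00  3.87343212e-04
  1.21182090e+00 -2.08488110e+00]
```

View pics/c2.png

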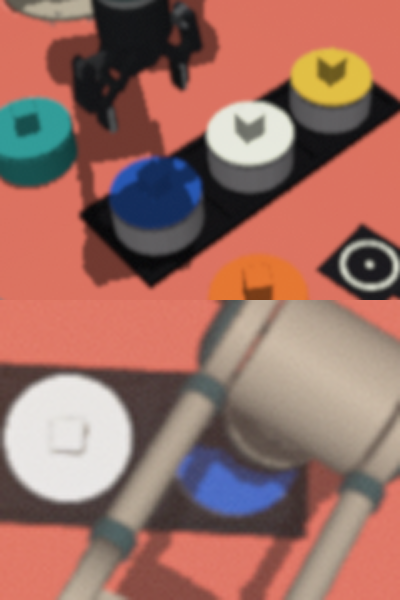

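```bash
python3 -m crank '{"grip":[1,1,1,1,1,0,0,0,0,0,0,0,0],"slide":[[0.1,-0.2,-3],[0.1,-0.2,-6],[0.1,-0.2,-9],[0.1,-0.2,-11],[0.1,-0.2,-11.8],[0.1,-0.2,-11.8],[0.1,-0.2,-11.8],[0.1,-0.2,-11.8],[0.1,-0.2,-11.8],[0.1,-0.2,-11.8],[0.1,-0.2,-11.8],[0.1,-0.2,-11.8],[0.1,-0.2,-11.8]],"roll":[0,0,0,0,0,0,0,0,0,0,0,0,0]}' 80
```

```text
clock: 3.5
position: [0.4773, -0.2096, 0.0648]
ee_rot: [0.708, 0.011, 0.706, -0.011]
contact_force: [1.0, 3.5, 5.9]
width: 0.0268
```

```bash
python3 -m crank '{"grip":[0,0,0,0,0,0,0,0,0,0,0,0],"slide":[[0,0,1],[0,0,2],[0,0,4],[0,0,6],[0,0,8],[0,0,10],[0,0,12],[0,0,13],[0,0,13],[0,0,13],[0,0,13],[0,0,13]],"roll":[0,0,0,0,0,0,0,0,0,0,0,0]}'
python3 -c "
from rig import manip;s=manip.get_state();print(s['contact_force'].round(2),s['moment'].round(3),s['position'].round(4))"
```

```text
clock: 4.7
position: [0.4757, -0.2094, 0.1922]
ee_rot: [0.706, 0.012, 0.708, -0.011]
contact_force: [-0.2, -0.2, -5.9]
width: 0.0273
[-0.18 -0.19 -5.94] [ 0.012 -0.056 -0.016] [ 0.4757 -0.2094  0.1922]
```

```bash
for i in 1; do python3 -m crank '{"grip":[0,0,0,0,0,0,0,0],"slide":[[0,3,0],[0,6,0],[0,8,0],[0,8,0],[0,8,0],[0,8,0],[0,8,0],[0,8,0]],"roll":[0,0,0,0,0,0,0,0]}' >/dev/null
python3 -c "
from rig import manip;s=manip.get_state();print(s['contact_force'].round(2),s['moment'].round(3),s['position'].round(4))"
python3 -m crank '{"grip":[0,0,0,0,0,0,0,0],"slide":[[0,-3,0],[0,-6,0],[0,-8,0],[0,-8,0],[0,-8,0],[0,-8,0],[0,-8,0],[0,-8,0]],"roll":[0,0,0,0,0,0,0,0]}'
python3 -c "
from rig import manip;s=manip.get_state();print(s['contact_force'].round(2),s['moment'].round(3),s['position'].round(4))"; done
```

```text
[ 0.06  0.07 -5.36] [ 0.018  0.004 -0.026] [ 0.4764 -0.1305  0.1932]
clock: 6.3
position: [0.4764, -0.2091, 0.1934]
ee_rot: [0.707, 0.011, 0.707, -0.011]
contact_force: [-0.3, -0.5, -5.2]
width: 0.0275
[-0.3  -0.51 -5.21] [ 0.043 -0.022 -0.015] [ 0.4764 -0.2091  0.1934]
```

```bash
cat > m.py <<'E'
from rig import manip
s=manip.get_state();print('M',s['contact_force'].round(2),s['moment'].round(3),s['position'].round(4))
E
python3 -m crank '{"grip":[0,0,0,0,0,0],"slide":[[0,4,0],[0,8,0],[0,8,0],[0,8,0],[0,8,0],[0,8,0]],"roll":[0,0,0,0,0,0]}' >/dev/null;python3 m.py
python3 -m crank '{"grip":[0,0,0],"slide":[[0,0,0],[0,0,0],[0,0,0]],"roll":[0,0,0]}' >/dev/null;python3 m.py
python3 -m crank '{"grip":[0,0,0,0,0,0],"slide":[[0,-4,0],[0,-8,0],[0,-8,0],[0,-8,0],[0,-8,0],[0,-8,0]],"roll":[0,0,0,0,0,0]}' >/dev/null;python3 m.py
python3 -m crank '{"grip":[0,0,0],"slide":[[0,0,0],[0,0,0],[0,0,0]],"roll":[0,0,0]}' ;python3 m.py
```

```text
M [-0.69 -0.77 -6.04] [ 0.035 -0.012 -0.012] [ 0.4766 -0.1306  0.1934]
M [-0.98  0.53 -5.24] [0.024 0.028 0.026] [ 0.4764 -0.1302  0.1932]
M [-0.88  0.48 -5.22] [-0.011 -0.036 -0.032] [ 0.4762 -0.2088  0.1932]
clock: 8.1
position: [0.4765, -0.2094, 0.1934]
ee_rot: [0.707, 0.011, 0.707, -0.011]
contact_force: [-0.4, -0.0, -5.2]
width: 0.0268
M [-0.43 -0.04 -5.21] [-0.018  0.043  0.04 ] [ 0.4765 -0.2094  0.1934]
```

Blue shows no stroke-dependent moment (only ±0.04 of noise), so I'm putting it back.

```bash
python3 -m crank '{"grip":[0,0,0,0,0,0,0,0,0,0,1,1,1,1,1],"slide":[[0,0,-3],[0,0,-6],[0,0,-9],[0,0,-11],[0,0,-12],[0,0,-12.5],[0,0,-12.9],[0,0,-12.9],[0,0,-12.9],[0,0,-12.9],[0,0,-12.9],[0,0,-12.9],[0,0,-12.9],[0,0,-12.9],[0,0,-12.9]],"roll":[0,0,0,0,0,0,0,0,0,0,0,0,0,0,0]}'
python3 -m crank '{"grip":[1,1,1,1,1,1,1,1,1,1,1],"slide":[[0,0,2],[0,0,5],[0,0,9],[0.2,3,10],[0.3,7,10],[0.4,11,10],[0.4,14.5,10],[0.4,14.5,10],[0.4,14.5,10],[0.4,14.5,10],[0.4,14.5,10]],"roll":[0,0,0,0,0,0,0,0,0,0,0]}'
python3 - <<'E'
from rig import manip
import cv2,numpy as np
from h import *
for n,p in(("scene",(258,276)),("top",(371,266))):
    d=manip.get_image(n);m,s,c=blob(lids(d["frame"])["blue"],p);cn=max(cv2.findContours(m,0,1)[0],key=cv2.contourArea);e=cv2.fitEllipse(cv2.convexHull(cn));print(n,s.tolist(),e,ray(d,e[0],.058).round(4))
    if n=="scene":
        cv2.imwrite("pics/c3.png",cv2.resize(d["frame"][170:340,180:400,::-1],None,fx=2.5,fy=2.5))
E
```

```text
clock: 9.6
position: [0.4764, -0.2098, 0.0644]
ee_rot: [0.707, 0.011, 0.707, -0.011]
contact_force: [0.4, -0.1, -0.1]
width: 0.0855
clock: 10.7
position: [0.4806, -0.0658, 0.1643]
ee_rot: [0.707, 0.012, 0.707, -0.012]
contact_force: [0.6, -0.5, -0.2]
width: 0.0853
scene [233, 258, 48, 37, 1268] ((257.0307922363281, 276.3077392578125), (34.52056884765625, 47.03858947753906), 76.04326629638672) [ 0.4762 -0.2117  0.058 ]
top [355, 247, 35, 37, 962] ((371.1797180175781, 265.0625), (35.05233383178711, 36.26789093017578), 167.21542358398438) [ 0.472 -0.21   0.058]
```

View pics/c3.png

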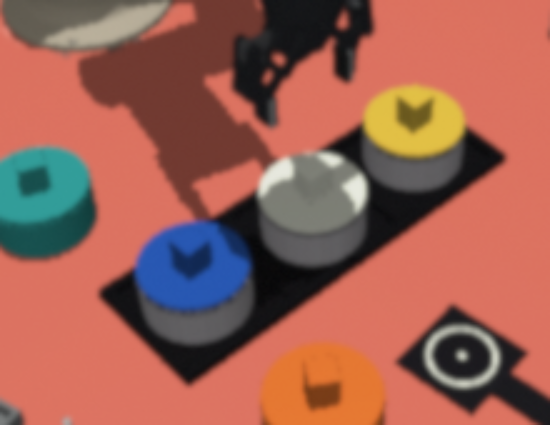

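Blue stands upright in its pocket, moved by about 2 mm. White is next.

```bash
python3 -m crank '{"grip":[1,1,1,1,0,0,0,0,0,0,0,0],"slide":[[0,0.1,-4],[0,0.1,-7],[0,0.1,-9.5],[0,0.1,-10],[0,0.1,-10],[0,0.1,-10],[0,0.1,-10],[0,0.1,-10],[0,0.1,-10],[0,0.1,-10],[0,0.1,-10],[0,0.1,-10]],"roll":[0,0,0,0,0,0,0,0,0,0,0,0]}' 80
python3 -m crank '{"grip":[0,0,0,0,0,0,0,0,0,0,0],"slide":[[0,0,1],[0,0,2],[0,0,4],[0,0,6],[0,0,8],[0,0,10],[0,0,12],[0,0,13],[0,0,13],[0,0,13],[0,0,13]],"roll":[0,0,0,0,0,0,0,0,0,0,0]}'
python3 m.py
```

```text
clock: 12.0
position: [0.4812, -0.0638, 0.0657]
ee_rot: [0.708, 0.011, 0.706, -0.012]
contact_force: [-1.3, 1.0, 5.8]
width: 0.0269
clock: 13.1
position: [0.4794, -0.0635, 0.1931]
ee_rot: [0.706, 0.012, 0.708, -0.011]
contact_force: [0.4, 0.0, -6.2]
width: 0.0266
M [ 0.39  0.04 -6.24] [-0.038  0.021 -0.015] [ 0.4794 -0.0635  0.1931]
```

```bash
for i in 1 2; do python3 -m crank '{"grip":[0,0,0,0,0,0],"slide":[[0,4,0],[0,8,0],[0,8,0],[0,8,0],[0,8,0],[0,8,0]],"roll":[0,0,0,0,0,0]}' >/dev/null;python3 m.py
python3 -m crank '{"grip":[0,0,0],"slide":[[0,0,0],[0,0,0],[0,0,0]],"roll":[0,0,0]}' >/dev/null;python3 m.py
python3 -m crank '{"grip":[0,0,0,0,0,0],"slide":[[0,-4,0],[0,-8,0],[0,-8,0],[0,-8,0],[0,-8,0],[0,-8,0]],"roll":[0,0,0,0,0,0]}' >/dev/null;python3 m.py
python3 -m crank '{"grip":[0,0,0],"slide":[[0,0,0],[0,0,0],[0,0,0]],"roll":[0,0,0]}' ;python3 m.py; done
```

```text
M [ 0.01 -0.01 -5.08] [0.003 0.027 0.035] [0.4803 0.0153 0.194 ]
M [-0.48 -0.51 -5.39] [-0.029 -0.029 -0.003] [0.4804 0.0158 0.1943]
M [ 0.46  0.86 -4.82] [ 0.015  0.043 -0.02 ] [ 0.4802 -0.063   0.1943]
clock: 14.9
position: [0.4804, -0.0634, 0.1944]
ee_rot: [0.707, 0.011, 0.707, -0.011]
contact_force: [0.9, -0.3, -6.0]
width: 0.0264
M [ 0.9  -0.29 -5.99] [-0.036 -0.003  0.004] [ 0.4804 -0.0634  0.1944]
M [-0.23  0.21 -5.17] [-0.079 -0.03   0.017] [0.4805 0.0153 0.1944]
M [-0.03  0.61 -5.34] [0.029 0.011 0.033] [0.4804 0.0158 0.1943]
M [-0.42  1.36 -5.2 ] [ 0.022 -0.022  0.07 ] [ 0.4802 -0.063   0.1943]
clock: 16.7
position: [0.4804, -0.0634, 0.1943]
ee_rot: [0.707, 0.011, 0.707, -0.011]
contact_force: [0.9, 0.0, -5.2]
width: 0.0268
M [ 0.91  0.02 -5.24] [ 0.021 -0.002 -0.034] [ 0.4804 -0.0634  0.1943]
```

White also shows only noise and no stroke-dependent moment, so it goes back. Yellow next.

```bash
python3 -m crank '{"grip":[0,0,0,0,0,0,0,0,0,0,1,1,1,1,1],"slide":[[0,0,-3],[0,0,-6],[0,0,-9],[0,0,-11],[0,0,-12],[0,0,-12.5],[0,0,-12.9],[0,0,-12.9],[0,0,-12.9],[0,0,-12.9],[0,0,-12.9],[0,0,-12.9],[0,0,-12.9],[0,0,-12.9],[0,0,-12.9]],"roll":[0,0,0,0,0,0,0,0,0,0,0,0,0,0,0]}'
python3 -m crank '{"grip":[1,1,1,1,1,1,1,1,1,1,1],"slide":[[0,0,2],[0,0,5],[0,0,9],[0.2,3,10],[0.3,7,10],[0.4,11,10],[0.4,14.5,10],[0.4,14.5,10],[0.4,14.5,10],[0.4,14.5,10],[0.4,14.5,10]],"roll":[0,0,0,0,0,0,0,0,0,0,0]}'
python3 - <<'E'
from rig import manip
import cv2,numpy as np
from h import *
for n,p in(("scene",(305,246)),("top",(320,262))):
    d=manip.get_image(n);m,s,c=blob(lids(d["frame"])["white"],p);cn=max(cv2.findContours(m,0,1)[0],key=cv2.contourArea);e=cv2.fitEllipse(cv2.convexHull(cn));print(n,s.tolist(),e,ray(d,e[0],.058).round(4))
E
```

```text
clock: 18.2
position: [0.4806, -0.0638, 0.0656]
ee_rot: [0.707, 0.011, 0.707, -0.011]
contact_force: [-0.2, 0.2, 0.6]
width: 0.0852
clock: 19.3
position: [0.4844, 0.0801, 0.1653]
ee_rot: [0.707, 0.012, 0.707, -0.012]
contact_force: [-0.3, 0.1, 0.5]
width: 0.0855
scene [283, 231, 43, 31, 856] ((303.871337890625, 246.46145629882812), (30.683183670043945, 42.199676513671875), 92.18588256835938) [ 0.4824 -0.0668  0.058 ]
top [305, 243, 34, 38, 1032] ((320.644775390625, 261.21099853515625), (35.99043655395508, 37.87138366699219), 177.2248077392578) [ 0.4804 -0.0652  0.058 ]
```

White is back within about 2 mm.

```bash
python3 -m crank '{"grip":[1,1,1,1,0,0,0,0,0,0,0,0],"slide":[[0,0.15,-4],[0,0.15,-7],[0,0.15,-9.5],[0,0.15,-10],[0,0.15,-10],[0,0.15,-10],[0,0.15,-10],[0,0.15,-10],[0,0.15,-10],[0,0.15,-10],[0,0.15,-10],[0,0.15,-10]],"roll":[0,0,0,0,0,0,0,0,0,0,0,0]}' 80
python3 -m crank '{"grip":[0,0,0,0,0,0,0,0,0,0,0],"slide":[[0,0,1],[0,0,2],[0,0,4],[0,0,6],[0,0,8],[0,0,10],[0,0,12],[0,0,13],[0,0,13],[0,0,13],[0,0,13]],"roll":[0,0,0,0,0,0,0,0,0,0,0]}'
python3 m.py
for i in 1 2; do python3 -m crank '{"grip":[0,0,0,0,0,0],"slide":[[0,4,0],[0,8,0],[0,8,0],[0,8,0],[0,8,0],[0,8,0]],"roll":[0,0,0,0,0,0]}' >/dev/null;python3 m.py
python3 -m crank '{"grip":[0,0,0],"slide":[[0,0,0],[0,0,0],[0,0,0]],"roll":[0,0,0]}' >/dev/null;python3 m.py
python3 -m crank '{"grip":[0,0,0,0,0,0],"slide":[[0,-4,0],[0,-8,0],[0,-8,0],[0,-8,0],[0,-8,0],[0,-8,0]],"roll":[0,0,0,0,0,0]}' >/dev/null;python3 m.py
python3 -m crank '{"grip":[0,0,0],"slide":[[0,0,0],[0,0,0],[0,0,0]],"roll":[0,0,0]}' ;python3 m.py; done
```

```text
clock: 20.6
position: [0.4853, 0.0832, 0.0667]
ee_rot: [0.708, 0.012, 0.706, -0.011]
contact_force: [-0.8, 2.6, 6.6]
width: 0.0267
clock: 21.7
position: [0.4833, 0.0826, 0.194]
ee_rot: [0.706, 0.011, 0.708, -0.011]
contact_force: [-0.1, 0.5, -4.8]
width: 0.0267
M [-0.12  0.53 -4.81] [ 0.022 -0.02   0.036] [0.4833 0.0826 0.194 ]
M [ 0.51  0.25 -5.56] [-0.08  -0.047  0.002] [0.4842 0.1617 0.1949]
M [ 0.65 -0.33 -5.33] [-0.086 -0.027 -0.008] [0.4845 0.1623 0.1954]
M [ 0.33 -0.11 -5.28] [0.096 0.023 0.059] [0.4843 0.0837 0.1954]
clock: 23.5
position: [0.4843, 0.0832, 0.1953]
ee_rot: [0.707, 0.011, 0.707, -0.011]
contact_force: [-0.0, -0.2, -5.0]
width: 0.0269
M [-0.03 -0.21 -5.05] [ 0.094 -0.008  0.049] [0.4843 0.0832 0.1953]
M [-0.76 -0.21 -6.05] [-0.053  0.031 -0.016] [0.4843 0.1617 0.1952]
M [-0.46 -0.44 -5.38] [-0.062 -0.025  0.042] [0.4845 0.1622 0.1954]
M [ 0.55 -0.26 -6.11] [ 0.092 -0.003  0.025] [0.4844 0.0837 0.1953]
clock: 25.3
position: [0.4843, 0.0832, 0.1953]
ee_rot: [0.707, 0.011, 0.707, -0.011]
contact_force: [0.8, -0.9, -5.7]
width: 0.0266
M [ 0.85 -0.88 -5.71] [0.104 0.034 0.008] [0.4843 0.0832 0.1953]
```

Yellow flips clearly with every stroke (Mx about −0.08, then +0.10), so it is the one. I'll carry it to the spot.

```bash
python3 -m crank '{"grip":[0,0,0,0,0,0,0,0,0,0,0,0,0,0,0,0,0,0,0,0],"slide":[[0,-1,0],[1,-3,0],[3,-5,0],[5,-7,0],[7,-9,0],[9,-11,0],[11,-13,0],[13,-14.5,0],[15,-16,0],[17,-16,0],[18.5,-16,0],[20,-16,0],[21,-16,-0.5],[21.4,-16,-1],[21.4,-16,-1.5],[21.4,-16,-2],[21.4,-16,-2],[21.4,-16,-2],[21.4,-16,-2],[21.4,-16,-2]],"roll":[0,0,0,0,0,0,0,0,0,0,0,0,0,0,0,0,0,0,0,0]}'
python3 - <<'E'
from rig import manip
import cv2,numpy as np
from h import *
o=[]
for n,p in(("scene",(380,250)),("top",(326,185))):
    d=manip.get_image(n);m,s,c=blob(lids(d["frame"])["yellow"],p);cn=max(cv2.findContours(m,0,1)[0],key=cv2.contourArea);e=cv2.fitEllipse(cv2.convexHull(cn));print(n,s.tolist(),e,ray(d,e[0],.167).round(4))
    P=np.array([.6983,-.0766,.167]);q=d["K"]@(d["R"]@P+d["t"]);print("expected",q[:2]/q[2]);o.append(cv2.resize(d["frame"][:,:,::-1],(400,300),interpolation=cv2.INTER_AREA) if 0 else d["frame"][100:340,160:480,::-1])
cv2.imwrite("pics/c4.png",np.hstack(o))
s=manip.get_state();print(s["clock"],s["position"],s["contact_force"],abs(s["qd"]).max())
E
```

```text
clock: 27.3
position: [0.6984, -0.0773, 0.1759]
ee_rot: [0.707, 0.011, 0.707, -0.011]
contact_force: [0.4, -0.0, -6.3]
width: 0.0266
scene [343, 252, 50, 35, 1211] ((367.4158630371094, 267.3379211425781), (37.69249725341797, 52.002864837646484), 100.45683288574219) [ 0.6968 -0.0819  0.167 ]
expected [369.63860162 266.39105544]
top [307, 177, 25, 22, 324] ((319.9193420410156, 186.59161376953125), (19.448238372802734, 27.86053466796875), 124.28663635253906) [ 0.6718 -0.0608  0.167 ]
expected [325.97766775 177.05827758]
27.4 [ 0.6984118  -0.07728527  0.17572951] [ 0.5722341   0.56489718 -6.98281511] 0.0016081227994666643
```

View pics/c4.png

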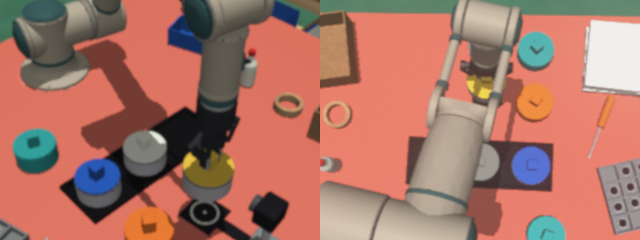

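The yellow tin hangs above the ring: lid ellipse at scene pixel (367,267), expected (370,266). Its gap to the camera head is open, and blue and white stand in their pockets. The arm is still, so I'm handing in.

```bash
python3 -c "
from rig import manip;print(manip.sign_off())"
```

```text
the job is handed in; nothing more can be done
None
```

The yellow-lidded tin is the one that rattles. I handed the job in at about 27 s with it held in front of the inspection camera; no verdict was given.

- **Checking:** I lifted and shook the tins in the order blue, white, yellow. Blue and white gave only scattered wrist-moment readings: mostly within ±0.04 N m, with one white reading at −0.08 that did not repeat. Yellow changed sign with every stroke, from −0.05 to −0.09 up to about +0.10 N m.
- **Blue and white:** Both went back into their own pockets. Images after each placing showed them upright and about 2 mm from where they started. In the last picture both were still standing.
- **Yellow at the spot:** The gripper is within about 1 mm of the measured ring centre, and the tin's underside is about 113 mm above the bench. The arm was still, with the grip at 80 N.
- **Disagreement:** The scene camera put the lid centre about 5 mm off. The top camera read about 31 mm off, just over the 30 mm limit. I discounted that reading because the arm hid most of the lid from above.
- **Rest of the bench:** The last picture showed no sign that the camera or the bystanders had been touched, though I did not measure their positions again.

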